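Clear the rejected flask and hold the incubator lid open

ROBOT

A 6-joint arm with a two-finger parallel gripper is mounted at the origin on the work surface. World frame = base frame: x ahead of the robot, y to its left, z up, the work surface at z = 0. Lengths are in m, angles in degrees, forces in N, time in s.
With the tool pointing down it reaches from about 0.4 to 0.825 m from the base axis. Payload 7 kg.
Tool frame: the origin (TCP) lies midway between the tips of the shut fingers; the grasp point (between the pads) lies 19 mm behind it; z points along the fingers, y is the line along which they close (so a half turn about z gives the same grasp; the last joint's range is limited). The gripper opens to 88 mm and grips with 3 to 60 N. Pads are 19 mm wide; open, the fingers measure 130 mm over their backs; the gripper's body (78 mm by 193 mm) begins 47 mm behind the grasp point.
Start: joints at [82.512, 20.546, 0.682, 0, -70.136, -16.507], TCP at [0.275, 0.617, 0.227] pointing down, gripper open.
Joint ranges: [-176.03, 176.03], [-82.01, 121.73], [-58.28, 71.71], [-173.87, 95.51], [-174.79, -0.11], [-173.66, 173.66]. Speed limits (degrees/s): [136.94, 136.94, 172.46, 180, 180, 180].

INTERFACE

Orientations are given as a 3x3 rotation matrix whose columns are the frame's x, y, z axes.
In Python, from rig import robot gives the robot as it stands. Calls block until the motion is done:
- robot.goto(position, orientation): joint-space move of the TCP to a pose.
- robot.servo_line(position, ori=None, speed=0.15): straight line of the TCP; ori=None keeps the orientation; speed is the mean speed in m/s.
- robot.movej(angles): joint-space move.
- robot.move_gripper(opening): opening from 0.0 (shut) to 1.0 (fully open); the grip force is fixed at half the most; returns when the fingers have stopped.
- robot.dwell(seconds).
- robot.ik(position, orientation): joint angles nearest the present ones, or None.
- robot.grab_frame(name): name is "side" or "top"; returns (picture, depth): 420x560x3 uint8, red, green, blue; 420x560 float32, m along the optical axis (not along the pixel's ray), 0 where there is no reading.
- robot.camera_info(name): a dict with "vfov" (degrees; the focal length in pixels is half the picture's height over the tangent of half this angle, whatever the lens; pixels are square), "cx", "cy" (the principal point, pixels), "view" (4x4, takes a point from world to camera coordinates). Camera axes: x right, y down, z forward; pixel columns grow to the right and rows downward; lengths in m; the calibration is good to about 2 mm. A picture is of the moment at which its call begins. camera_info takes no time and is no camera call.
A pose or a line that the arm cannot do raises robot.Unreachable and nothing moves.
- robot.job_done(): hands the job in; it is judged then, once.
Readings, each from a call of its own:
- robot.read_t(): time.
- robot.read_qpos(): joint angles.
- robot.read_qvel(): joint speeds.
- robot.read_effort(): joint torques, N m.
- robot.read_position(): TCP position.
- robot.read_tcp_rot(): TCP orientation.
- robot.read_force(): force on the tool from outside, world axes, zero at the start.
- robot.read_ft_torque(): the same for the moment, N m.
- robot.read_grip_width(): opening from 0.0 (shut) to 1.0 (fully open).
- robot.read_finger_force(): force on a finger pad.
Only numpy, scipy, OpenCV 4.12 (cv2) and the standard library are available. Lean on these libraries where they do the work, as an engineer would, in place of code of your own. Each camera call takes 0.05 s, during which the arm holds its last target. There are 200 camera calls.

TASK

First clear the rejected culture flask off the lid of the small white incubator by dropping it into the steel discard tub. Then tug the lid's handle to learn whether the lid is caught: only if it is caught, push the release slide on the front deck all the way along its track and let it go, and leave the slide alone if the lid comes up freely. Raise the lid by its handle to well past 45 degrees and finish there, still holding it open with the gripper (it falls shut by itself), without disturbing the bottle, the tube rack or the beaker.

Things in the scene. Friction and masses are not known exactly. Their poses are not given: they have to be found in the camera images.
- incubator: small white bench-top incubator, fixed to the bench: a box 290 (x) by 260 (y) by 110 mm high. Origin: centre of its underside; its front (black panel, deck) faces its own -x; z up. The front 80 mm of its top (own x from -145 to -65 mm) is a flat fixed deck at height 110 mm; the grey lid covers the rest. A hidden bolt inside may or may not hold the lid shut: this cannot be seen.
- lid (a joint): hinge of the grey lid, rad: 0 shut, grows as the front edge rises, stop at 1.25. Lid panel 200 (x) by 260 (y) by 12 mm, 0.45 kg; its top is 122.5 mm above the bench when shut; it falls shut from anywhere when let go (about 2.5 N at the handle to lift it). When caught it gives only about 2 mm at the handle (under 0.03 rad) and then stops hard; when free it simply rises.
- lid_handle (a point): middle of the lid's handle: a round steel bar 12 mm thick, 110 mm long along the incubator's y, its axis 35 mm above the lid's top, carried by a post at each end; 157.5 mm above the bench when shut. Moves with the lid: 175 mm in front of the hinge axis and 47 mm above it when shut, so from shut it rises on an arc that leans to the rear (1 mm per 4 mm of rise).
- lid_hinge (a point): point on the lid's hinge axis, at the rear top edge of the incubator; the axis runs along the incubator's y.
- slide (a joint): travel of the release slide, m: 0 at rest, 0.016 pushed home, towards the incubator's own -y (the robot's right when the front faces the robot). A spring (1 N at rest, 4.2 N at full travel) returns it. Pushed home it draws back the hidden bolt, about 1 N more; the bolt then stays back after the slide is let go. Push it with the lid down and not being pulled up.
- slide_top (a point): centre of the top of the release slide's thumb tab: a black block 24 (x) by 16 (y) mm, its top 28 mm above the deck, on the right part of the deck (own -y side), in a dark steel track.
- flask: rejected culture flask lying flat on the lid: frosted flat box 66 (x) by 51 (y) by 25 mm, with a round neck and a white cap 22 mm across reaching to 62 mm along its own +x. About 60 g. Origin: centre of the underside of the flat box; z up.
- tub: open steel discard tub, fixed to the bench, 200 (x) by 160 (y) by 110 mm high, walls 4 mm. Origin: centre of its underside.
- reagent_bottle: bystander: brown bottle 60 mm across, 120 mm high, standing on the bench. Origin: centre of its underside.
- tube_rack: bystander: white rack 50 by 100 mm, 55 mm high with its two tubes. Origin: centre of its underside.
- beaker: bystander: glass beaker 60 mm across, 70 mm high. Origin: centre of its underside.

How it is judged:
By the outcome, as a careful person would: the job done as asked, in the order asked, and still so for the second after the job is handed in, while the arm keeps its last pose, push and grip.
It also fails if it takes over 70 s, if anything falls off the work surface, if the arm or the gripper's body presses on something with over 40 N, if the wrist force passes 120 N, or if a joint passes its speed limit or range.

## Working session

There is one attempt and no reset: what is moved stays moved. The work goes in short steps, each a Python script; the robot and the scene stay as the last script left them, time stands still between calls to the robot, and variables do not carry over. Pictures are saved under pics/ and viewed, at most 10 in all, crops included, and the job is handed in when it is done.

```bash
mkdir -p pics; ls
python3 - <<'E'
from rig import robot
import cv2, numpy as np
for n in("top","side"):
    im,d=robot.grab_frame(n); cv2.imwrite(f"pics/{n}0.png",im[:,:,::-1]); np.savez(f"{n}0.npz",im=im,d=d)
    c=robot.camera_info(n); print(n,c, (d>0).mean())
E
```

```text
pics
top {'vfov': 53.13462783374594, 'cx': 288.08985288750205, 'cy': 203.44637602319764, 'view': array([[-0.02708333, -0.99951805, -0.01517073,  0.11685654],
       [-0.98748121,  0.02911018, -0.15502727,  0.5594426 ],
       [ 0.15539418,  0.01078216, -0.9877937 ,  0.97543412],
       [ 0.        ,  0.        ,  0.        ,  1.        ]])} 0.9958460884353741
side {'vfov': 42.909745016426, 'cx': 280.18691011298046, 'cy': 214.27745479257848, 'view': array([[ 0.88018666, -0.47457646,  0.00697266, -0.44269062],
       [-0.33347795, -0.62881444, -0.70241359,  0.32232539],
       [ 0.33773347,  0.61592985, -0.71173487,  1.12757291],
       [ 0.        ,  0.        ,  0.        ,  1.        ]])} 0.9960246598639456
```

View pics/top0.png

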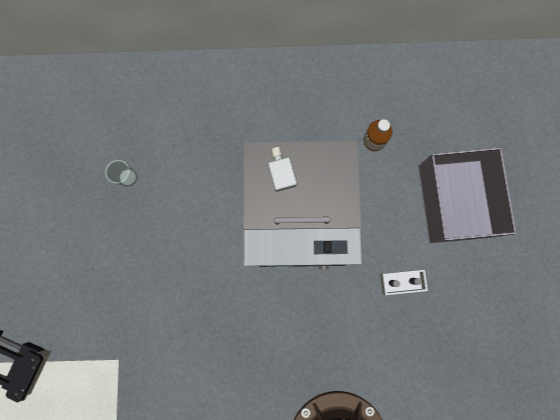

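View pics/side0.png

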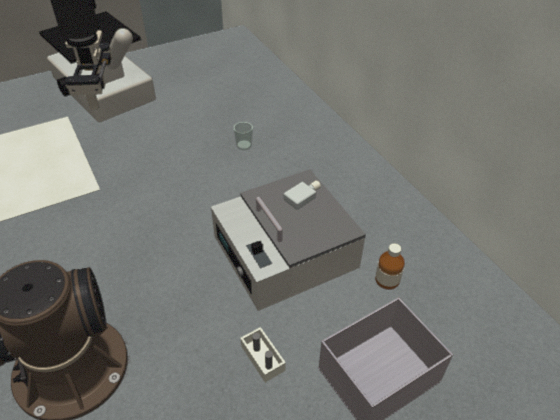

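The top view shows the incubator (deck at about 302,247, handle bar from 276,220 to 328,220, slide tab near 328,247). The flask is at (283,174) with its cap at (277,152). The tub is at (467,197), the bottle at (377,135), the rack at (405,282) and the beaker at (120,173). Next I'll measure them.

```bash
cat > h.py <<'E'
from rig import robot
import numpy as np, cv2
def K(n,h=420):
    c=robot.camera_info(n); f=h/2/np.tan(np.radians(c["vfov"])/2); return c,f
def ray(n,u,v):
    c,f=K(n); R=c["view"][:3,:3]; t=c["view"][:3,3]
    return -R.T@t, R.T@np.array([(u-c["cx"])/f,(v-c["cy"])/f,1])
def plane(n,u,v,z):
    o,d=ray(n,u,v); return o+d*(z-o[2])/d[2]
def cloud(n,d):
    c,f=K(n); v,u=np.mgrid[:420,:560]; 
    P=np.stack([(u-c["cx"])/f*d,(v-c["cy"])/f*d,d],-1)-c["view"][:3,3]
    return P@c["view"][:3,:3]
def rect(m): 
    (c,s,a)=cv2.minAreaRect(np.float32(m)); return np.round(c,4),np.round(s,4),round(a,2)
E
python3 - <<'E'
from h import *
np.set_printoptions(precision=4,suppress=True)
z=np.load("top0.npz"); im=z["im"].astype(int); P=cloud("top",z["d"]); 
z2=np.load("side0.npz"); P2=cloud("side",z2["d"])
def sub(P,b,zl,zh):
    X=P.reshape(-1,3); return X[(X[:,0]>b[0])&(X[:,0]<b[1])&(X[:,1]>b[2])&(X[:,1]<b[3])&(X[:,2]>zl)&(X[:,2]<zh)]
print("bench z",np.median(P[300:400,150:280,2]),np.median(P2[60:110,180:220,2]))
V=P
for nm,(u0,u1,v0,v1),zl,zh in [("incub deck+lid",(235,370,135,270),.1,.13),("deck",(235,370,228,270),.105,.115),("lid",(235,370,135,228),.117,.128),("flask",(262,305,140,195),.135,.16),("handle",(265,340,210,226),.14,.17),("tab",(310,350,235,260),.128,.15),("tub rim",(415,520,140,250),.1,.12),("bottle",(360,400,110,155),.03,.14),("rack",(378,432,265,300),.02,.07),("beaker",(100,140,155,190),.01,.09)]:
    A=P[v0:v1,u0:u1]; C=im[v0:v1,u0:u1]; m=(A[...,2]>zl)&(A[...,2]<zh)
    Q=A[m]; print(nm,len(Q),"z",np.median(Q[:,2]),"rect",*rect(Q[:,:2]),"med",np.median(Q,0))
# ray checks
for nm,u,v,h in [("incub FL",244,265,.11),("FR",361,265,.11),("RL",245,142,.1225),("RR",359,141,.1225),("hL",276,220,.1575),("hR",328,220,.1575)]: print(nm,plane("top",u,v,h))
# white cap and box by colour
for nm,mk,h in [("flask white",(im.min(2)>150),.1475)]:
    m=np.zeros((420,560),bool); m[140:195,262:305]=mk[140:195,262:305]; v,u=np.nonzero(m)
    W=np.array([plane("top",a,b,h)[:2] for a,b in zip(u,v)]); print(nm,len(W),rect(W))
for n,f in(("top",z),("side",z2)):
    box=(255,350,140,265) if n=="top" else (225,330,170,270)
    c=f["im"][box[2]:box[3],box[0]:box[1]]; cv2.imwrite(f"pics/{n}c.png",cv2.resize(c[:,:,::-1],None,fx=4.5,fy=4.5,interpolation=cv2.INTER_CUBIC))
a=cv2.imread("pics/topc.png");b=cv2.imread("pics/sidec.png");H=max(a.shape[0],b.shape[0])
o=np.zeros((H,a.shape[1]+b.shape[1],3),np.uint8);o[:a.shape[0],:a.shape[1]]=a;o[:b.shape[0],a.shape[1]:]=b;s=min(800/o.shape[1],600/H);cv2.imwrite("pics/c0.png",cv2.resize(o,None,fx=s,fy=s,interpolation=cv2.INTER_AREA))
E
```

```text
bench z -0.00023124676338222118 -0.0008164741220918923
incub deck+lid 13000 z 0.12132213369695391 rect [0.5549 0.0697] [0.2602 0.2817] 89.23 med [0.5464 0.0625 0.1213]
deck 4077 z 0.10993913871031538 rect [0.4543 0.0704] [0.2587 0.0804] 89.15 med [0.454  0.0731 0.1099]
lid 8790 z 0.12231999953321256 rect [0.5947 0.0693] [0.2605 0.2003] 89.08 med [0.5886 0.0571 0.1223]
flask 788 z 0.1465822458726432 rect [0.6286 0.1142] [0.0948 0.0507] 13.96 med [0.6189 0.1139 0.1466]
handle 327 z 0.16192994985309886 rect [0.509 0.071] [0.1198 0.0123] 89.33 med [0.5084 0.0711 0.1619]
tab 91 z 0.1370359535883597 rect [0.4511 0.0169] [0.0152 0.0237] 88.26 med [0.4518 0.0167 0.137 ]
tub rim 889 z 0.10845540283632038 rect [ 0.5649 -0.32  ] [0.2011 0.1627] 3.74 med [ 0.5689 -0.3295  0.1085]
bottle 612 z 0.08364761225831291 rect [ 0.7244 -0.1237] [0.0596 0.053 ] 61.79 med [ 0.7172 -0.1185  0.0836]
rack 414 z 0.03491585668306801 rect [ 0.3674 -0.171 ] [0.0501 0.1009] 4.14 med [ 0.3671 -0.1737  0.0349]
beaker 546 z 0.05021716982513854 rect [0.649  0.5095] [0.0572 0.0576] 84.91 med [0.6515 0.5163 0.0502]
incub FL [0.4166 0.202  0.11  ]
FR [ 0.4096 -0.0574  0.11  ]
RL [0.696  0.1952 0.1225]
RR [ 0.6901 -0.066   0.1225]
hL [0.5096 0.1266 0.1575]
hR [0.5064 0.0154 0.1575]
flask white 712 (array([0.6292, 0.1147]), array([0.0932, 0.0491]), 13.91)
```

View pics/c0.png

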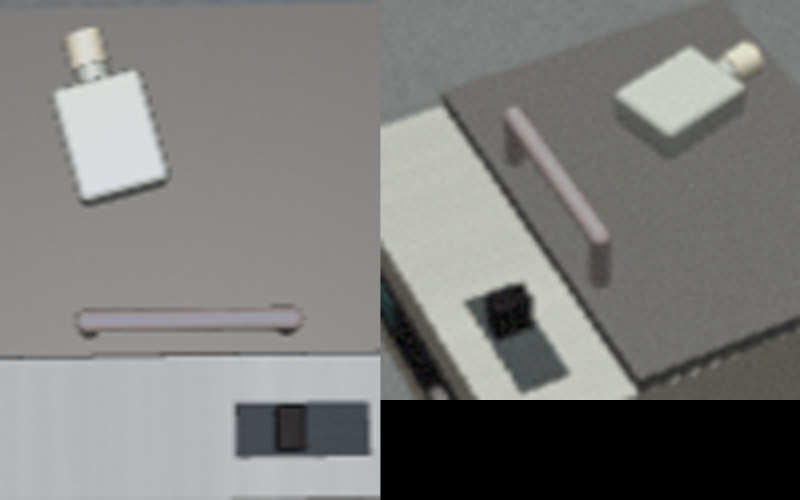

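The crops confirm the geometry: handle bar, tab at the left of its track (which runs to robot right), and flask neck pointing to the rear left. Sizes and heights match the given ones. Next is the flask pick.

```bash
cat >> h.py <<'E'
np.set_printoptions(precision=4,suppress=True)
def down(a,tilt=0):
    """tool pointing down, closing axis at a deg from world x; tilt about world y' (deg, tool points back to robot)"""
    a=np.radians(a); y=np.array([np.cos(a),np.sin(a),0]); z=np.array([0,0,-1.]); 
    return np.stack([np.cross(y,z),y,z],1)
def best(p,a):
    q=np.array(robot.read_qpos()); o=[]
    for k in(0,180):
        s=robot.ik(p,down(a+k))
        if s is not None:o.append((np.abs(np.array(s)-q).max(),a+k,np.array(s)))
    return min(o,key=lambda t:t[0])
E
python3 - <<'E'
from h import *
q=np.array(robot.read_qpos()); q[0]-=25; 
a=13.96; c=np.array([.6145,.1107])
for aa in (a+90,a-90):
    print(aa,robot.ik([*c,.30],down(aa)))
for aa in (3.74,183.74): print("tub",aa,robot.ik([.565,-.32,.3],down(aa)),robot.ik([.565,-.32,.075],down(aa)))
for aa in (-.95,179.05): print("h",aa,robot.ik([.5085,.071,.1385],down(aa)))
robot.movej(q); print(robot.read_position(),robot.read_t())
E
```

```text
103.96000000000001 [  28.1014   13.7209    0.6062    0.      -76.8854 -104.1414]
-76.03999999999999 [ 28.1014  13.7209   0.6062   0.     -76.8854  75.8586]
tub 3.74 [ -12.3455   16.1525    3.8715    0.      -77.719  -163.9145] [ -12.3455   25.3979  -13.1996    0.      -51.4025 -163.9145]
tub 183.74 [-12.3455  16.1525   3.8715   0.     -77.719   16.0855] [-12.3455  25.3979 -13.1996   0.     -51.4025  16.0855]
h -0.95 [ 29.8842   9.8595 -26.5197   0.     -53.6208 149.1658]
h 179.05 [ 29.8842   9.8595 -26.5197   0.     -53.6208 -30.8342]
[0.5085 0.4434 0.2257] 1.225
```

Run:
```python
from h import *
c=[.6145,.1107]; R=down(-76.04)
robot.goto([*c,.25],R); f0=np.array(robot.read_force())
robot.servo_line([*c,.15],speed=.12); robot.servo_line([*c,.1275],speed=.04)
print("touch",np.array(robot.read_force())-f0,robot.read_position())
robot.move_gripper(0.0); print("grip",robot.read_grip_width()*88,robot.read_finger_force())
robot.servo_line([*c,.30],speed=.12)
print("held",robot.read_grip_width()*88,robot.read_finger_force(),np.array(robot.read_force())-f0,robot.read_t())
im,_=robot.grab_frame("side"); cv2.imwrite("pics/s1.png",im[:,:,::-1])
```

```text
touch [-0.7983 -0.0677  0.7766] [0.6146 0.1107 0.1275]
grip 50.83731480165699 30.000004470348358
held 51.22157148172695 30.000067949295044 [-0.3797  0.616  -1.2562] 6.625
```

View pics/s1.png

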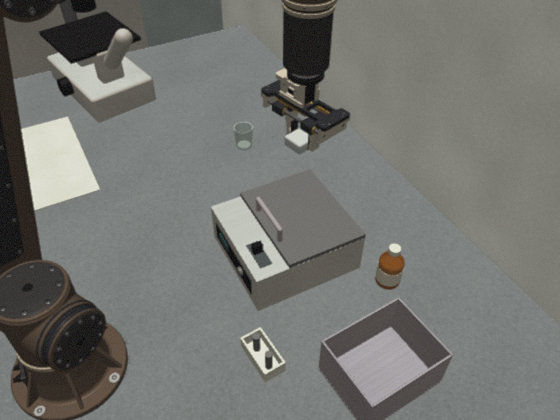

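The flask is held between the fingers at (297,140), and the lid at (305,220) is clear. Now I'll put it in the tub.

Run:
```python
from h import *
p=[.565,-.306]; R=down(183.74)
robot.goto([*p,.30],R); print("held",robot.read_grip_width()*88)
robot.servo_line([*p,.08],speed=.15); print(robot.read_force())
robot.move_gripper(.85); robot.dwell(.2)
robot.servo_line([*p,.28],speed=.2)
im,d=robot.grab_frame("side"); cv2.imwrite("pics/s2.png",im[:,:,::-1]); print(robot.read_t(), robot.read_finger_force())
# handle approach
h=np.array([.5085,.071,.1575]); R=down(179.05)
robot.goto([h[0],h[1],.28],R); robot.move_gripper(.5)
im,d=robot.grab_frame("side"); cv2.imwrite("pics/s3.png",im[:,:,::-1]); print(robot.read_t())
for t in (0,10,20,25,30):
    T=np.radians(t);Ry=np.array([[np.cos(T),0,np.sin(T)],[0,1,0],[-np.sin(T),0,np.cos(T)]]);print(t,robot.ik(np.array([.631,.069,.284])+Ry@[0,0,-.019],Ry@R))
```

```text
held 51.4731095072104
[-0.2916  1.2679 -0.6481]
11.8917 0.0
14.0917
0 [ 23.8279  15.5872  -1.3727   0.     -73.04   -24.7779]
10 [ 21.6275  21.6635   8.1472  -3.6794 -85.8011 -22.0088]
20 [ 19.8049  27.8946  17.07    -6.7206 -98.024  -20.5882]
25 [  19.0199   31.0281   21.3311   -8.1589 -103.9563  -20.2802]
30 [  18.3089   34.1517   25.4583   -9.6084 -109.7757  -20.2183]
```

View pics/s3.png

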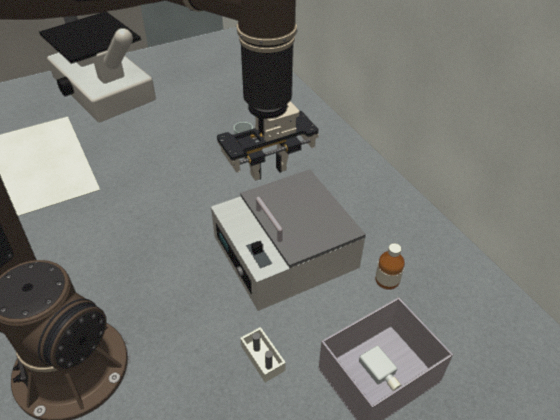

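The flask is in the tub at (380,365) and the gripper is above the handle. Next I'll grip the handle and tug in small steps, watching the force.

```bash
cat >> h.py <<'E'
YAW=np.radians(-.95)
EX=np.array([np.cos(YAW),np.sin(YAW),0]); EY=np.array([-np.sin(YAW),np.cos(YAW),0]); EZ=np.array([0,0,1.])
R0=down(179.05)
def lidpose(H0,th,tilt):
    """TCP pose for the bar, at H0 when shut, with the lid at th and tool tilted (rad)"""
    hinge=H0+.175*EX-.047*EZ
    bar=hinge+(-.175*np.cos(th)+.047*np.sin(th))*EX+(.175*np.sin(th)+.047*np.cos(th))*EZ
    Ry=cv2.Rodrigues(EY*tilt)[0]; R=Ry@R0
    return bar-R[:,2]*-.019, R
E
python3 - <<'E'
from h import *
h=np.array([.5085,.071,.1575]); p,R=lidpose(h,0,0); print(p)
robot.goto([p[0],p[1],.22],R); robot.dwell(.3); f0=np.array(robot.read_force())
robot.servo_line(p,speed=.06); print("down",np.array(robot.read_force())-f0)
robot.move_gripper(0.); robot.dwell(.2); f1=np.array(robot.read_force()); print("grip mm",robot.read_grip_width()*88,robot.read_finger_force(),f1-f0)
for dz in range(1,11):
    p,_=lidpose(h,dz*.001/.175,0); robot.servo_line(p,speed=.02); robot.dwell(.05)
    f=np.array(robot.read_force())-f1; print(dz,f,robot.read_position()[2])
    if f[2]<-14: break
print(robot.read_t())
E
```

```text
[0.5085 0.071  0.1385]
down [ 0.2334  0.826  -1.4379]
grip mm 11.07486919580229 29.996289610862732 [-4.6995  1.0753  3.5106]
1 [-0.1979  2.8865 -5.3589] 0.13892491839448884
2 [ 1.15    1.8517 -6.6873] 0.13996374784457027
3 [ 0.233   1.0079 -6.5503] 0.14093535076542787
4 [-0.0598  2.0922 -6.173 ] 0.14191494332012294
5 [-0.1448  1.4426 -5.4146] 0.14290449455591925
6 [ 0.1282  3.4956 -5.6743] 0.14386862843217385
7 [ 0.6238  1.8471 -6.9633] 0.14487979256374892
8 [ 1.068   1.4624 -6.2576] 0.14583974982012532
9 [-0.3501  2.0792 -5.7217] 0.14689978799239162
10 [ 0.14    1.8393 -6.9822] 0.1478516256020718
20.0917
```

The force stays flat at about 2.5 N (against the pre-grip baseline) through 10 mm of rise, so the lid is free. I'll leave the slide alone and raise the lid.

```bash
python3 - <<'E'
from h import *
h=np.array([.5085,.071,.1575])
for i,th in enumerate(np.arange(.1,1.051,.0792)):
    p,R=lidpose(h,th,th*.5)
    robot.servo_line(p,R,speed=.05)
    f=np.array(robot.read_force()); print(round(th,2),f,robot.read_grip_width()*88,robot.read_t())
    if np.linalg.norm(f)>25: break
    if i==1 or th>1.0:
        im,d=robot.grab_frame("side"); cv2.imwrite(f"pics/l{i}.png",im[:,:,::-1]); np.save(f"l{i}.npy",d)
E
ls pics
```

```text
0.1 [-6.6592  3.198  -0.4337] 11.068209570881388 20.3917
0.18 [-6.9822  2.889  -0.485 ] 11.024214264076297 20.825
0.26 [-8.151   3.1707  1.2237] 11.063565971852409 21.3083
0.34 [-8.0938  2.4471  2.1983] 10.876876794557806 21.7417
0.42 [-8.5965  3.2174  4.0217] 10.867976788516806 22.175
0.5 [-8.8406  3.8881  4.734 ] 11.070716947673011 22.6083
0.58 [-9.4368  3.0432  6.2765] 10.990187695505549 23.0417
0.65 [-8.4086  3.7597  8.2436] 11.063548664611568 23.4667
0.73 [-8.5848  4.2243  8.3272] 11.147343220374864 23.8917
0.81 [-8.8309  3.6292  9.908 ] 11.208355818975582 24.3167
0.89 [-7.5997  4.6622 10.6321] 11.265489217013835 24.7417
0.97 [-6.6149  4.1436 11.136 ] 10.940984881507797 25.1667
1.05 [-4.906   4.8837 12.3998] 11.251692201811965 25.5917
c0.png
l1.png
l12.png
s1.png
s2.png
s3.png
side0.png
sidec.png
top0.png
topc.png
```

View pics/l12.png

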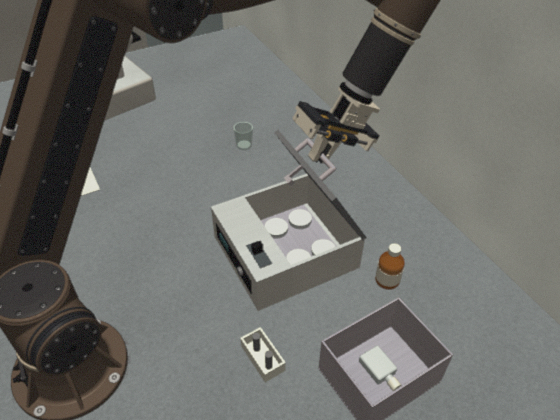

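Run:
```python
from h import *
im,d=robot.grab_frame("side"); P=cloud("side",d); Q=P.reshape(-1,3)
# own frame about hinge; lid side strip seen at -y edge
g=(Q-np.array([.6835,.0681,.1105])); x=g@EX; y=g@EY; z=g[:,2]
m=(abs(y)>.075)&(abs(y)<.128)&(z>.03)&(z<.2)&(x>-.17)&(x<.06)
A=np.stack([x[m],z[m]],1); c,v=None,None
vx,vz,x0,z0=cv2.fitLine(np.float32(A),cv2.DIST_HUBER,0,.01,.01).ravel()
print(len(A),"lid angle",np.degrees(np.arctan2(abs(vz),abs(vx))),x0,z0, robot.read_position(),robot.read_finger_force(),robot.read_t())
```

```text
253 lid angle 62.65777 -0.081564754 0.15063591 [0.6277 0.0692 0.2714] 29.99565750360489 25.6917
```

The lid stands open at about 60° (panel at 315,170) with the handle held at (320,155). The flask is in the tub, and the bottle, rack and beaker sit where they were. Handing in.

```bash
python3 -c "
from rig import robot
robot.dwell(.5); print(robot.read_grip_width()*88, robot.job_done())"
```

```text
the job is handed in; nothing more can be done
10.84077854660681 None
```

The flask is in the discard tub, the tug showed the lid was free so I left the slide alone, and I handed the job in with the gripper holding the lid open at about 60° and the bottle, rack and beaker undisturbed.

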